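# Turn the plating card over and lock it down with the keeper

### The job

Turn the raised top card of the ring binder across its rings to the right side and press it down flat so that its other face shows, leaving the card under it where it lies. Then pick up the three-footed keeper from the worktop and set it down gently, without dropping it, over the turned card, with its three ball feet settled in the cone, groove and flat seats on the right of the binder. Do not disturb the shaker, timer and bowl, and take your hand away at the end.

Things in the scene. Friction and masses are not known exactly. Their poses are not given: they have to be found in the camera images.
- binder: Grey ring binder fixed to the worktop. Origin: at worktop height, straight below the middle of the ring axis; x runs along the ring axis (roughly away from the robot), y to the left, z up. Base plate 190 mm along x, 14 mm thick, from y = -160 to +105 mm. Fixed piles of cards on it, tops at z = 29 mm left, 32 mm right; three keeper seats on the right.
- leaf_top (a joint): Angle (rad) of the top card about the ring axis: 0 = flat on the left (+y of the binder), pi/2 = upright, pi = flat on the right; stops at 0 and pi. Starts raised by 0.25 to 0.5. The hinge is stiff (0.05 N m friction, card 50 g): the card stays at any angle where it is let go, so it must be pressed down.
- leaf_top_tab (a point): Middle of the top card's index tab, 137.5 mm from the ring axis at x = -38 mm. The card is a stiff white plate 4 mm thick, 116 mm along the rings, reaching 125 mm from the axis; the tab, 36 mm wide, goes on to 150 mm, past the base plate's left edge, so that fingertips can go under it from the left. z axis: normal of the face shown at the start.
- leaf_under (a joint): Angle (rad) of the card just under the top one, same axis and sense; 0 = flat on the left, where it starts and must stay. Same stiffness.
- leaf_under_tab (a point): Middle of the index tab of the under card, 131 mm from the ring axis, at x = +35 mm of the binder; this tab is 36 mm wide and ends 137 mm from the axis. When flat, the card lies 5 mm lower than the flat top card would.
- keeper_grip (a point): Middle of the keeper's upright grip block, 50 mm long along the keeper's x, 16 mm thick along its y, from 31 to 66 mm above the bottom of the feet; this point is 48.7 mm above the bottom of the feet (40.7 mm above the foot centres). Grasp it here from above, fingers either side in y.
- foot_a (a point): Centre of the keeper's ball foot that goes in the cone seat (16 mm ball): the end of the crossbar at x = +75, y = +20 mm of the keeper.
- foot_b (a point): Centre of the keeper's ball foot that goes in the groove seat (16 mm ball): the other end of the crossbar at x = -75, y = +20 mm of the keeper.
- foot_c (a point): Centre of the keeper's ball foot that goes on the flat seat (16 mm ball): the end of the stem at x = 0, y = -55 mm of the keeper.
- seat_cone (a point): Where the centre of foot_a comes to rest in the cone seat (27 mm round cup, mouth 23 mm wide, 45 degree walls), 26 mm above the worktop, at x = +75, y = -65 mm of the binder. A foot that enters the mouth slides down to the middle.
- seat_groove (a point): Where the centre of foot_b comes to rest in the V groove (30 mm long, along the binder's x), 26 mm above the worktop, at x = -75, y = -65 mm of the binder.
- seat_flat (a point): Where the centre of foot_c comes to rest on the flat round seat (26 mm across), 26 mm above the worktop, at x = 0, y = -140 mm of the binder. So the seated keeper has the same yaw as the binder and its grip stands over x = 0, y = -85 mm.
- salt: Bystander: steel shaker beyond the keeper, 69 mm across, 96 mm tall, origin under its centre.
- timer_1: Bystander: red and white kitchen timer at the front left, 62 mm across, 54 mm tall, origin under its centre.
- bowl: Bystander: shallow steel bowl, 115 mm across, 38 mm tall, on the griddle plate left of the binder (5 mm above the worktop; its rim, 9 mm high, begins at world y = 0.15), origin under its centre.
- keeper: Steel keeper, about 0.15 to 0.31 kg: a flat T standing on three ball feet. Origin at worktop height below its grip; x along the crossbar, the stem and its single foot point to -y. The crossbar is 166 x 14 mm at y = +20 mm, the stem 14 mm wide from y = +18 to -62 mm; both 8 mm thick, underside 23 mm above the bottom of the feet, top 31 mm. Seated, its bars clear the flat turned card by 3 mm.
- ring_axis (a point): Middle of the ring axis, 36 mm above the binder's origin, axes as the binder. Three steel rings of 14 mm radius about this axis at x = -42, 0, +42 mm, tops 52 mm above the worktop.
Things that resemble listed ones, but are neither listed nor needed, are in the scene too. What is shaped like the keeper but blue is not meant.

How it is judged:
By the outcome, as a careful person would: the job done as asked, in the order asked, and still so for the second after the job is handed in, with the robot touching nothing.
It also fails if it takes over 54 s, if anything falls off the work surface, if the arm or the gripper's body presses on something with over 40 N, if the wrist force passes 120 N, or if a joint passes its speed limit or range.

### The arm

A 6-joint arm with a two-finger parallel gripper is mounted at the origin on a cart in front of the work surface, level with it; the furniture and walls round the work are solid. World frame = base frame: x ahead of the robot, y to its left, z up, the work surface at z = 0. Lengths are in mm, angles in rad, forces in N, time in s.
With the tool pointing down it reaches from about 350 to 875 mm from the base axis. Payload 4.2 kg.
Tool frame: the origin (TCP) lies midway between the tips of the shut fingers; the grasp point (between the pads) lies 19 mm behind it (arm.grip_depth is the distance from the TCP to the grasp point, in mm); z points along the fingers, x is the direction in which the jaws open and shut, and the axes are right-handed (so a half turn about z gives the same grasp; the last joint's range is limited). The gripper opens to 85 mm and grips with 20 to 120 N. Pads are 22 mm wide; open, the fingers measure 114 mm over their backs; the gripper's body (76 mm by 85 mm) begins 54 mm behind the grasp point. The pads swing forward as they close: fully open they stand 13 mm farther back than shut.
Start: joints at [-0.92, 0.385, 0.008, 0, -1.194, -0.259], TCP at [238.671, -577.612, 231.312] pointing down, gripper open.
Joint ranges: [-3.14, 3.14], [-1.21, 2.06], [-1.07, 1.41], [-3.16, 2.05], [-2.99, -0.16], [-3.1, 3.1]. Speed limits (rad/s): [2.79, 2.79, 3.14, 3.14, 3.14, 3.14].

### API

Orientations are given as a unit quaternion [x, y, z, w].
In Python, from bench import arm, eyes, find_in, silhouettes gives the robot as it stands. The module is installed in compiled form; this text tells all that it offers.
- The arm moves only by the tool play_rows, never from a script. Its arguments are lists of equal length, an entry for each row: "offset": the shift along the world's x, y, z in mm, a list of three; "turn": the turn about the world's z in rad. In form: {"offset": [[x, y, z], ...], "turn": [turn, ...]}. A call has 1 to 12 rows; each row shifts and turns the pose as measured when the row begins; what a row does not reach is not made up. A row lasts 1/10 s, in which the tool goes at most 50 mm and 8.59 degrees, less where a joint would pass 70% of its speed; a pose out of reach is approached as far as the arm can. A call is refused whole if a number of a shift passes 50 or a number of a turn 0.15, either way. A call with a gripper value outside its range is refused whole. "grip" is the gripper's target within -1 to 1 (fully open at 1, half-way at 0, shut at -1), set as the call begins (left out, the last holds). The fingers move at their own pace and stop on an object; the grip force is fixed at half the most. Time passes only in rows, so rows that do not move let the fingers close. It gives the time, the measured TCP pose, the force and the opening at its end, in the units of the state.
- arm.read_state(): the state, without advancing time (a new reading comes with each control period).
- eyes.get_image(name): name is "side" or "top" or "wrist"; returns (picture, depth): 480x640x3 uint8, red, green, blue; 480x640 float32, mm along the optical axis (not along the pixel's ray), 0 where there is no reading.
- eyes.camera_params(name): a dict with "camera_matrix" (3x3 intrinsics, pixels), "camera_from_world" (4x4, takes a point from world to camera coordinates). Camera axes: x right, y down, z forward; pixel columns grow to the right and rows downward; lengths in mm; the calibration is good to about 2 mm. A picture is of the moment at which its call begins: read the wrist's pose just before it. camera_params takes no time and is no camera call; for the wrist camera it gives the pose at the moment of the call.
- arm.job_done(): hands the job in, once; it reports no verdict.
Trained networks look in the newest picture that a camera, given by its name, has taken for a name from the list of things; names that differ only in an ending like _2 or _b are one class to them, and where a whole thing is asked for, a point or a joint stands for the part that bears it (a point fixed in the world has none). Each returns a list of dicts, best first, with "score" (0 to 1); they miss things now and then, are a little off and sometimes report something else, mostly with a low value. They report only what shows in the picture. A call takes as long as a camera call. They do not tell look-alikes from the thing itself.
- find_in(camera, query): "bbox" ([centre column, centre row, width, height] in pixels, round what is visible of it).
- silhouettes(camera, query): "mask" (480x640 bool, what is visible of it) and "bbox" ([centre column, centre row, width, height] in pixels, round what is visible of it).
The state is a dict: "clock": time; "joints": joint angles; "joint_vel": joint speeds; "joint_efforts": joint torques, N m; "position": TCP position; "ee_rot": TCP orientation; "contact_force": force on the tool from outside, world axes, zero at the start; "wrist_torque": the same for the moment, N m; "gripper_width": finger opening in mm.
Only numpy, scipy, OpenCV 4.12 (cv2) and the standard library are available. Lean on these libraries where they do the work, as an engineer would, in place of code of your own. Each camera call takes 0.05 s, during which the arm holds its last target. There are 200 camera calls.

## Working session

There is one attempt and no reset: what is moved stays moved. The work goes in short steps, Python scripts to look and compute and a tool call to move; the robot and the scene stay as the last step left them, time stands still between calls to the robot, and variables do not carry over. Pictures are saved under pics/ and viewed, on a budget of 10 in all, crops included, one or two more only if the job needs it, and the job is handed in when it is done.

Besides the shell and the picture viewer there is one more tool, called after "Call:" as name(argument=value, ...) on one line, values as JSON. play_rows: Moves the arm, as the interface text tells. Its arguments: {"type":"object","properties":{"offset":{"type":"array","items":{"type":"array","items":{"type":"number"}}},"turn":{"type":"array","items":{"type":"number"}},"grip":{"type":"number"}},"required":["offset","turn"]}

```bash
mkdir -p pics
cat > h.py <<'E'
import numpy as np, cv2
from bench import arm, eyes, find_in, silhouettes
def cloud(cam,d):
    p=eyes.camera_params(cam);K=np.array(p["camera_matrix"]);T=np.linalg.inv(np.array(p["camera_from_world"]))
    v,u=np.mgrid[:480,:640]
    P=np.stack([(u-K[0,2])/K[0,0]*d,(v-K[1,2])/K[1,1]*d,d],-1)
    return P@T[:3,:3].T+T[:3,3]
def save(n,img): cv2.imwrite("pics/"+n,np.ascontiguousarray(img[...,::-1]))
E
python3 - <<'E'
from h import *
im={}
for c in("top","side"):
    i,d=eyes.get_image(c);np.savez(c+".npz",i=i,w=cloud(c,d),d=d);im[c]=i
    for q in("keeper","binder","leaf_top_tab","leaf_under_tab","salt","timer_1","bowl"):
        for r in silhouettes(c,q)[:3]:
            w=cloud(c,d)[r["mask"]&(d>0)]
            print(c,q,round(r["score"],2),np.round(r["bbox"]),np.round(np.median(w,0)) if len(w) else 0)
    save(c+".png",i)
print(arm.read_state())
E
```

```text
top keeper 0.86 [486. 258.  43.  40.] [ 456. -524.   33.]
top keeper 0.61 [427. 256.  35.  67.] [ 479. -332.   32.]
top binder 0.96 [317. 257. 123.  77.] [469. -91.  29.]
top leaf_top_tab 0.97 [286. 250.  59.  51.] [471.  -5.  60.]
top leaf_top_tab 0.51 [276. 253.  32.  39.] [501.  52.  33.]
top leaf_under_tab 0.61 [275. 253.  31.  42.] [425.  48.  34.]
top leaf_under_tab 0.61 [427. 256.  36.  62.] [ 478. -338.   32.]
top salt 0.64 [286. 250.  58.  48.] [472.  -5.  60.]
top salt 0.57 [439. 186.  27.  34.] [ 650. -380.   91.]
top timer_1 0.73 [156. 300.  31.  25.] [347. 321.  41.]
top bowl 0.98 [186. 183.  43.  37.] [654. 275.  20.]
top bowl 0.47 [427. 255.  34.  68.] [ 479. -332.   32.]
side keeper 0.66 [339. 208.  48.  22.] [ 479. -337.   30.]
side keeper 0.66 [356. 184.  22.  19.] [ 461. -524.   31.]
side binder 0.81 [321. 258.  79.  62.] [466. -59.  31.]
side binder 0.71 [343. 212.  46.  24.] [ 477. -331.   32.]
side binder 0.24 [312. 276.  40.  17.] [489.  34.  34.]
side leaf_top_tab 0.89 [314. 264.  43.  27.] [473.   3.  63.]
side leaf_under_tab 0.59 [314. 277.  42.  20.] [483. 
[... 234 characters left out ...]
]
{'clock': 0.8, 'joints': array([-9.20399165e-01,  3.84679643e-01,  7.88725769e-03, -2.79453438e-05,
       -1.19401540e+00, -2.58608260e-01]), 'joint_vel': array([-0.00011855,  0.00147087, -0.00216696,  0.00018968,  0.00072173,
        0.00072985]), 'joint_efforts': array([ 3.13472606e-05, -3.92030740e+01,  1.88605571e+01,  4.19034764e+00,
       -2.87858429e-04, -8.44990893e-06]), 'position': array([ 238.66965111, -577.5961406 ,  231.31522586]), 'ee_rot': array([ 5.55952842e-01,  8.31213834e-01,  1.41485536e-05, -1.19581010e-06]), 'contact_force': array([ 1.09722375,  0.85518938, -0.51852548]), 'wrist_torque': array([0.02312607, 0.02434019, 0.01588001]), 'gripper_width': 85.2771577787412}
```

View pics/top.png

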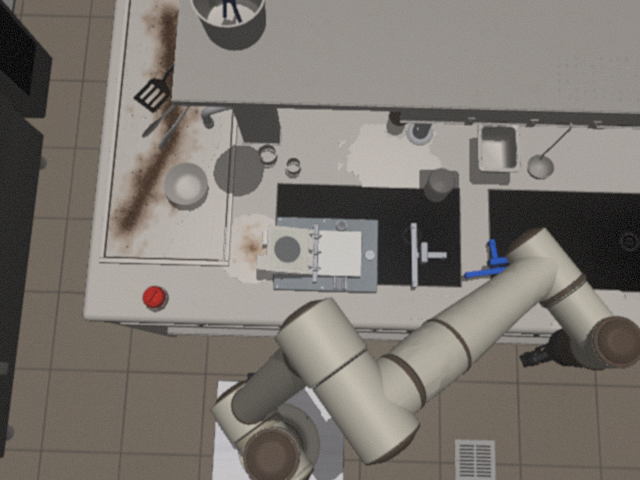

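View pics/side.png

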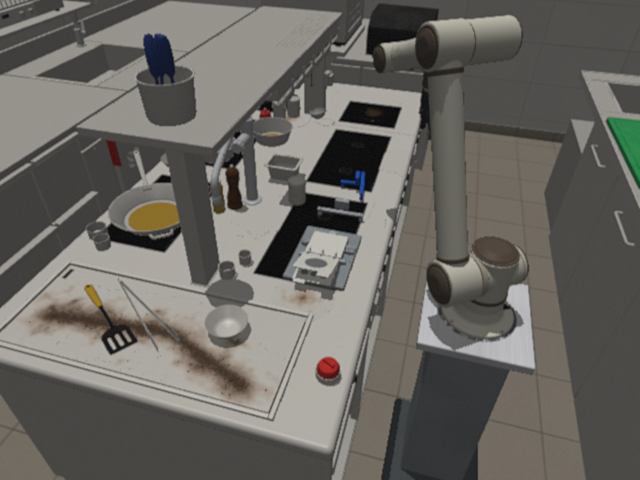

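Top and side views: the grey keeper is at top (427,255), the binder at (317,257) and the blue look-alike at (486,258). The bowl, timer and shaker are clear of the work path. I'll go above the keeper for a close look.

Call:
play_rows(offset=[[25,35,12],[25,35,12],[25,35,12],[25,35,12],[25,35,12],[25,35,12],[25,35,12],[25,35,12],[0,0,0]], turn=[-0.05,-0.05,-0.05,-0.05,-0.05,-0.05,-0.05,-0.04,0], grip=1)

```text
clock: 1.7
position: [443.2, -286.9, 330.1]
ee_rot: [0.714, 0.7, 0.002, 0.0]
contact_force: [0.2, 1.0, 0.8]
gripper_width: 85.6
```

Run:
```python
from h import *
s=arm.read_state();print(s["clock"],s["position"],s["ee_rot"])
i,d=eyes.get_image("wrist");w=cloud("wrist",d);np.savez("wk.npz",i=i,w=w);save("wk.png",i)
T=np.linalg.inv(np.array(eyes.camera_params("wrist")["camera_from_world"]));print(T.round(2))
for q in("keeper",):
    for r in silhouettes("wrist",q): print(q,r["score"],np.round(r["bbox"]),np.median(w[r["mask"]],0).round(1))
```

```text
1.7 [ 443.16549603 -286.92855718  330.0908527 ] [7.14016779e-01 7.00124789e-01 2.28769973e-03 2.93801659e-04]
[[ 2.0000e-02  9.5000e-01  3.0000e-01  3.6589e+02]
 [ 1.0000e+00 -2.0000e-02 -0.0000e+00 -2.8630e+02]
 [ 0.0000e+00  3.0000e-01 -9.5000e-01  4.7276e+02]
 [ 0.0000e+00  0.0000e+00  0.0000e+00  1.0000e+00]]
keeper 0.78 [106. 209. 144.  90.] [ 451.5 -529.    30.9]
keeper 0.69 [256. 207.  82. 136.] [ 474.4 -333.4   31.2]
```

View pics/wk.png

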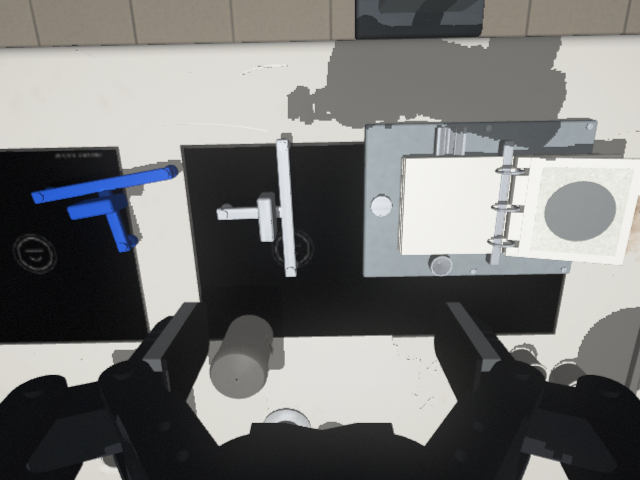

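The wrist view shows the keeper crossbar at u≈287 and v 140–275, with its grip at (265,218). The seats are the cone (441,265), flat (381,206) and groove (450,140), with the rings at u≈505.

```bash
cat > fit.py <<'E'
from h import *
def rect(p):
    (c,s,a)=cv2.minAreaRect(p.astype(np.float32)); 
    if s[0]<s[1]: a+=90; s=s[::-1]
    return np.round(c,1),np.round(s,1),round((a+90)%180-90,2)
def big(m):
    n,l,st,_=cv2.connectedComponentsWithStats(m.astype(np.uint8)); return l==1+np.argmax(st[1:,4])
E
python3 - <<'E'
from fit import *
z=np.load("wk.npz");w=z["w"];Z=w[...,2]
X,Y=w[...,0],w[...,1]
reg=(abs(Y+335)<90)&(abs(X-475)<110)
print("grip top",rect(w[reg&(Z>58)&(Z<72)][:,:2]),np.median(Z[reg&(Z>58)]))
bar=w[reg&(Z>27)&(Z<35)&(Y>-338+24)][:,:2]
print("crossbar",rect(bar)); 
st=w[reg&(Z>27)&(Z<35)&(Y<-338-12)][:,:2]
if len(st): print("stem",rect(st),st.min(0),st.max(0))
pl=big((Z>9)&(Z<18)&(Y>-240)&(Y<80)&(abs(X-470)<130))
p=w[pl];print("plate",rect(p[:,:2]),p.min(0),p.max(0),np.median(p[:,2]))
pile=big((Z>28)&(Z<36)&(Y<-85)&(Y>-220)&(abs(X-470)<90));print("pile",rect(w[pile][:,:2]),np.median(Z[pile]))
lf=big((Z>38)&(Y>-60)&(Y<90)&(abs(X-470)<90));q=w[lf]
A=np.c_[q[:,:2],np.ones(len(q))];k=np.linalg.lstsq(A,q[:,2],rcond=None)[0];print("leaf plane",k,np.arctan(np.hypot(k[0],k[1])),q.min(0),q.max(0))
for nm,(u,v) in dict(cone=(441,265),flat=(381,206),groove=(450,140),r1=(508,170),r2=(504,207),r3=(500,242)).items(): print(nm,w[v-2:v+3,u-2:u+3].reshape(-1,3).mean(0).round(1))
# plate right edge line & lower/upper edges
E
```

```text
grip top (array([ 476.6, -347.7]), array([49.1, 16.2]), 0.85) 408.3704234420983
crossbar (array([0., 0.]), array([0., 0.]), 0.0)
stem (array([ 477.8, -385.6]), array([48.3, 14.8]), -88.44) [ 470.2432847  -409.73118638] [ 485.07958238 -361.33214977]
plate (array([ 475.5, -102.8]), array([265.2, 189.5]), 89.8) [ 380.3714925  -235.51272606    9.01085176] [570.05637168  30.10591907  17.99645138] 14.443128442874098
pile (array([ 475.7, -138.4]), array([116.4, 106.9]), -0.14) 32.021217548769016
leaf plane [4.65522313e-04 3.12702728e-01 6.20290577e+01] 0.3030698646512904 [417.80902502 -59.99508139  39.69710186] [534.60171546  44.41560613  77.4984462 ]
cone [ 552.7 -138.2   19. ]
flat [ 474.9 -215.4   19.3]
groove [ 399.8 -138.2   17.5]
r1 [433.2 -75.   32.6]
r2 [476.2 -74.3  32.3]
r3 [520.2 -72.6  29.5]
```

Call:
play_rows(offset=[[0,35,-11],[0,35,-11],[0,35,-11],[0,35,-11],[0,35,-11],[0,35,-11],[-1,35,-11],[-1,35,-11],[-1,35,-11],[-1,35,-11],[-1,35,-11],[0,0,0]], turn=[-0.14,-0.14,-0.14,-0.14,-0.14,-0.14,-0.14,-0.14,-0.14,-0.14,-0.14,0], grip=-1)

```text
clock: 3.0
position: [452.7, -25.0, 180.5]
ee_rot: [0.994, 0.058, 0.0, -0.089]
contact_force: [-0.2, -0.7, -0.1]
gripper_width: -0.1
```

Run:
```python
from h import *
s=arm.read_state();print(s["clock"],s["position"],s["ee_rot"],s["joints"],s["contact_force"],s["gripper_width"])
```

```text
3.0 [452.74465571 -24.96585015 180.54795867] [ 9.94400893e-01  5.77366680e-02  2.26884342e-04 -8.85058742e-02] [ 0.1769886   0.15965077 -0.37951116 -0.20691844 -1.01958427 -3.09500205] [-0.21716337 -0.72054121 -0.12855532] -0.10462053209644477
```

Joint 6 reached its limit and left a 10° tilt. I'll turn back by half a turn, so the tilt points the fingertips under the tab, which helps.

Call:
play_rows(offset=[[-1,11,0],[-1,11,0],[-1,11,0],[-1,11,0],[-1,11,0],[-1,11,0],[-1,11,0],[-1,11,0],[-1,11,0],[-1,11,0],[-1,11,0],[-1,11,0]], turn=[0.145,0.145,0.145,0.145,0.145,0.145,0.145,0.145,0.145,0.145,0.145,0.145], grip=-1)

```text
clock: 4.2
position: [441.3, 97.2, 188.7]
ee_rot: [0.575, 0.815, -0.066, -0.046]
contact_force: [0.1, -0.6, -0.3]
gripper_width: 0.1
```

Call:
play_rows(offset=[[0,0,0],[0,0,0],[0,0,0],[0,0,0],[0,0,0],[0,0,0],[0,0,0],[0,0,0],[0,0,0],[0,0,0]], turn=[0.145,0.145,0.145,0.145,0.145,0.145,0.145,0.145,0.145,0])

```text
clock: 5.2
position: [444.6, 91.1, 197.5]
ee_rot: [-0.06, 0.995, -0.082, 0.013]
contact_force: [-0.0, -0.4, -0.6]
gripper_width: 0.2
```

Run:
```python
from h import *
from scipy.spatial.transform import Rotation as R
s=arm.read_state();print(s["clock"],s["position"],R.from_quat(s["ee_rot"]).as_matrix().round(3),s["joints"])
```

```text
5.2 [444.56833335  91.10367478 197.48077637] [[-0.992 -0.118  0.035]
 [-0.122  0.979 -0.162]
 [-0.015 -0.165 -0.986]] [ 0.66262725  0.12958655 -0.511396    0.17695203 -1.00955959 -0.64147693]
```

Call:
play_rows(offset=[[-2,3,-36],[-2,3,-36],[-2,3,-36],[-1,2,-36],[0,0,0]], turn=[-0.02,-0.02,-0.02,-0.02,0])

```text
clock: 5.7
position: [441.6, 102.3, 55.0]
ee_rot: [-0.012, 0.996, -0.081, 0.016]
contact_force: [-1.2, -0.4, 0.5]
gripper_width: -0.1
```

Run:
```python
from h import *
s=arm.read_state();print(s["clock"],s["position"],s["contact_force"])
i,d=eyes.get_image("wrist");w=cloud("wrist",d);save("w2.png",i)
Z=w[...,2];m=(Z>66)&(Z<95)&(w[...,1]>0)&(w[...,1]<75)&(abs(w[...,0]-437)<70);q=w[m];print(len(q),q.min(0),q.max(0))
```

```text
5.7 [441.60568048 102.29165309  55.00650288] [-1.20654367 -0.4329944   0.48482047]
36242 [4.20568114e+02 4.69102208e-02 6.60007315e+01] [506.99678188  70.1559524   86.93699951]
```

View pics/w2.png

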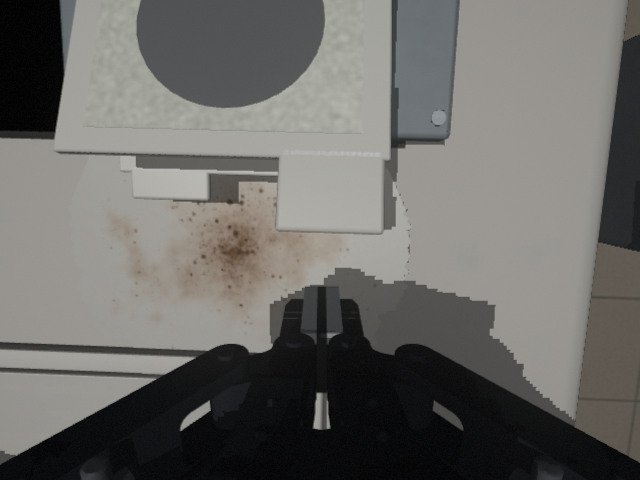

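The tab is at pixel (330,190), straight ahead of the closed fingertips at (322,290), which are lower than it. The under card's tab, at (170,185), is off to the side. Pushing along the arc.

Call:
play_rows(offset=[[-2,-10,0],[-2,-10,2],[0,-8,21],[0,-12,19],[0,-14,17],[0,0,0]], turn=[0,0,0,0,0,0])

```text
clock: 6.35
position: [444.4, 48.2, 128.8]
ee_rot: [-0.011, 0.997, -0.074, 0.028]
contact_force: [0.6, -0.3, 0.4]
gripper_width: 0.0
```

```bash
cat > leaf.py <<'E'
from h import *
s=arm.read_state();print(s["clock"],s["position"].round(1),s["contact_force"].round(1))
for c in("wrist","side"):
    i,d=eyes.get_image(c);w=cloud(c,d)
    for r in silhouettes(c,"leaf_top_tab")[:2]:
        q=w[r["mask"]&(d>0)];q=q[(abs(q[:,0]-475)<65)&(q[:,2]>36)]
        if len(q)<20: continue
        for k in range(3):
            c0=np.median(q,0);u,_,V=np.linalg.svd(q-q.mean(0),full_matrices=False);n=V[2];e=abs((q-q.mean(0))@n);q=q[e<max(2,np.median(e)*2)]
        a=np.arctan2(np.median(q[:,2])-36,np.median(q[:,1])+75.3)
        print(c,round(r["score"],2),len(q),"n",n.round(2),"theta med",round(a,2),q.min(0).round(),q.max(0).round())
E
python3 leaf.py
```

```text
6.35 [444.4  48.2 128.8] [ 0.6 -0.3  0.4]
wrist 0.59 43890 n [-0.   -0.67  0.74] theta med 0.75 [418. -71.  41.] [535.  37. 139.]
wrist 0.19 44012 n [-0.   -0.67  0.74] theta med 0.75 [418. -71.  41.] [535.  37. 139.]
side 0.47 148 n [-0.03  0.84 -0.54] theta med 0.25 [413. -57.  36.] [533.  74. 204.]
side 0.45 43 n [ 0.    0.69 -0.73] theta med 0.73 [420. -65.  43.] [529.  38. 139.]
```

Call:
play_rows(offset=[[-2,0,-17],[-2,-14,4],[-2,-18,8],[-2,-20,6],[-1,-20,3],[0,-20,0],[0,0,0]], turn=[0,0,0,0,0,0,0])

```text
clock: 7.25
position: [449.8, -37.6, 142.2]
ee_rot: [-0.021, 0.996, -0.072, 0.043]
contact_force: [-0.4, -0.9, -0.6]
gripper_width: -0.3
```

```bash
python3 leaf.py
```

```text
7.25 [449.8 -37.6 142.2] [-0.4 -0.9 -0.6]
wrist 0.73 26002 n [-0.   -0.98  0.19] theta med 1.39 [419. -75.  43.] [536. -45. 186.]
wrist 0.24 26092 n [-0.   -0.98  0.19] theta med 1.39 [419. -76.  43.] [535. -45. 186.]
side 0.74 584 n [-0.01 -0.98  0.2 ] theta med 1.34 [420. -75.  41.] [535. -46. 162.]
```

Call:
play_rows(offset=[[-3,-26,3],[-3,-18,-2],[-3,-18,-3],[-3,-17,-8],[-3,-17,-9],[-2,-13,-14],[-2,-12,-14],[0,0,0]], turn=[0,0,0,0,0,0,0,0])

```text
clock: 8.25
position: [426.4, -157.5, 86.2]
ee_rot: [-0.028, 0.996, -0.073, 0.034]
contact_force: [-0.4, -0.2, -0.7]
gripper_width: -0.0
```

```bash
python3 leaf.py
```

```text
8.25 [ 426.4 -157.5   86.2] [-0.4 -0.2 -0.7]
wrist 0.87 35123 n [-0.    0.46  0.89] theta med 2.61 [ 420. -207.   43.] [537. -79. 111.]
side 0.58 715 n [-0.   -0.46 -0.89] theta med 2.61 [ 420. -186.   40.] [536. -78.  97.]
```

Call:
play_rows(offset=[[6,-8,-12],[6,-7,-12],[4,-4,-10],[1,-1,-6],[0,0,-4],[0,0,0]], turn=[0,0,0,0,0,0])

```text
clock: 9.05
position: [451.9, -173.2, 47.9]
ee_rot: [-0.032, 0.996, -0.072, 0.044]
contact_force: [0.8, 0.2, 0.5]
gripper_width: -0.1
```

```bash
python3 leaf.py
```

```text
9.05 [ 451.9 -173.2   47.9] [0.8 0.2 0.5]
wrist 0.93 34039 n [-0.    0.08  1.  ] theta med 3.02 [ 419. -224.   41.] [ 535. -104.   54.]
side 0.9 537 n [-0.01 -0.08 -1.  ] theta med 3.01 [ 419. -211.   38.] [536. -75.  51.]
```

Call:
play_rows(offset=[[0,0,-4],[0,0,-4],[0,0,-3],[0,0,-3],[0,0,-3]], turn=[0,0,0,0,0])

```text
clock: 9.75
position: [453.9, -173.6, 37.6]
ee_rot: [-0.033, 0.995, -0.075, 0.048]
contact_force: [-17.9, 17.0, 46.5]
gripper_width: -0.0
```

```bash
python3 leaf.py
```

```text
9.75 [ 453.9 -173.6   37.6] [-17.9  17.   46.5]
wrist 0.84 33962 n [-0.   -0.01  1.  ] theta med 3.12 [ 419. -224.   36.] [ 535. -111.   41.]
side 0.91 489 n [-0.   -0.01  1.  ] theta med 3.09 [ 420. -212.   36.] [535. -77.  41.]
```

Call:
play_rows(offset=[[0,0,40],[0,0,45],[0,0,45],[0,-14,14],[0,-14,14],[0,-14,14],[0,-14,14],[0,-14,14],[0,-14,14],[0,-14,14],[0,-14,14],[0,-14,14]], turn=[0,0,0,0.145,0.145,0.145,0.145,0.145,0.145,0.145,0.145,0.145], grip=1)

```text
clock: 11.15
position: [447.9, -300.1, 298.8]
ee_rot: [-0.64, 0.763, -0.032, 0.083]
contact_force: [0.5, -0.0, -1.0]
gripper_width: 85.2
```

```bash
cat > st.py <<'E'
from h import *
from scipy.spatial.transform import Rotation as R
s=arm.read_state();m=R.from_quat(s["ee_rot"]).as_matrix()
print(s["clock"],s["position"].round(1),"q",s["joints"].round(3),"z",m[:,2].round(3),"yaw",np.degrees(np.arctan2(m[1,0],m[0,0])).round(1),"F",s["contact_force"].round(1),"w",round(s["gripper_width"],1))
E
python3 st.py
python3 - <<'E'
from h import *
i,d=eyes.get_image("top");w=cloud("top",d);m=(abs(w[...,0]-475)<50)&(w[...,1]>-190)&(w[...,1]<-100);q=w[m];print(np.percentile(q[:,2],[5,50,95]),len(q))
for y in range(-220,-80,15): print(y,np.median(q[abs(q[:,1]-y)<8][:,2]) if (abs(q[:,1]-y)<8).any() else None)
E
```

```text
11.15 [ 447.9 -300.1  298.8] q [-0.356  0.145 -0.117 -0.121 -1.174  1.79 ] z [ 0.167  0.057 -0.984] yaw -99.7 F [ 0.5 -0.  -1. ] w 85.2
[633.55685852 652.52792593 659.45892622] 2335
-220 None
-205 None
-190 649.1841013822348
-175 652.6081808932768
-160 655.1562630870817
-145 654.934349115862
-130 653.682769282188
-115 645.7782387816901
-100 632.3584663541369
-85 None
```

Call:
play_rows(offset=[[0,0,0],[0,0,0],[0,0,0],[0,0,0],[0,0,0],[0,0,0],[0,0,0],[0,0,0],[0,0,0],[0,0,0]], turn=[0.145,0.145,0.145,0.145,0.145,0.145,0.145,0.145,0.145,0.145])

```text
clock: 12.2
position: [460.3, -264.3, 300.1]
ee_rot: [0.983, -0.171, -0.042, -0.057]
contact_force: [1.2, -0.2, 0.3]
gripper_width: 85.3
```

```bash
python3 st.py
```

```text
12.2 [ 460.3 -264.3  300.1] q [-0.278  0.245  0.011 -0.105 -1.433  3.094] z [-0.062  0.126 -0.99 ] yaw -19.5 F [ 1.2 -0.2  0.3] w 85.3
```

Call:
play_rows(offset=[[0,0,0],[0,0,0]], turn=[0.1,0.1])

```text
clock: 12.4
position: [469.9, -219.4, 301.9]
ee_rot: [0.993, -0.105, -0.051, -0.026]
contact_force: [0.5, -0.1, 0.0]
gripper_width: 85.5
```

```bash
python3 st.py
```

```text
12.4 [ 469.9 -219.4  301.9] q [-0.153  0.219 -0.037 -0.048 -1.42   3.094] z [-0.096  0.063 -0.993] yaw -11.9 F [ 0.5 -0.1  0. ] w 85.5
```

Call:
play_rows(offset=[[0,0,0],[0,0,0]], turn=[0.1,0.05])

```text
clock: 12.6
position: [472.9, -184.6, 300.9]
ee_rot: [0.997, -0.052, -0.054, -0.003]
contact_force: [0.9, -0.2, -0.5]
gripper_width: 85.6
```

```bash
python3 st.py
python3 - <<'E'
from h import *
w=np.load("top.npz")["w"];X,Y,Z=w[...,0],w[...,1],w[...,2]
for y in range(-900,-150,75):
    m=(abs(Y-y)<37)&(X>380)
    h=[(x,int(np.percentile(Z[m&(abs(X-x)<25)],97))) if (m&(abs(X-x)<25)).any() else (x,None) for x in range(400,900,50)]
    print(y,h)
E
```

```text
12.6 [ 472.9 -184.6  300.9] q [-0.055  0.195 -0.086 -0.005 -1.398  3.094] z [-0.108  0.011 -0.994] yaw -5.9 F [ 0.9 -0.2 -0.5] w 85.6
-900 [(400, 8), (450, 8), (500, 8), (550, 7), (600, 8), (650, 8), (700, 8), (750, 8), (800, 7), (850, 8)]
-825 [(400, 8), (450, 8), (500, 7), (550, 9), (600, 8), (650, 8), (700, 7), (750, 7), (800, 8), (850, 17)]
-750 [(400, 5), (450, 8), (500, 8), (550, 8), (600, 8), (650, 8), (700, 7), (750, 7), (800, 7), (850, 7)]
-675 [(400, None), (450, None), (500, 8), (550, 8), (600, 8), (650, 512), (700, 514), (750, 515), (800, 514), (850, 514)]
-600 [(400, None), (450, 9), (500, 7), (550, 8), (600, 281), (650, 513), (700, 514), (750, 514), (800, 514), (850, 515)]
-525 [(400, 566), (450, 68), (500, 35), (550, 9), (600, 282), (650, 513), (700, 514), (750, 514), (800, 514), (850, 515)]
-450 [(400, 572), (450, 553), (500, 7), (550, 8), (600, 8), (650, 513), (700, 514), (750, 514), (800, 514), (850, 515)]
-375 [(400, 7), (450, 67), (500, 68), (550, 8), (600, 8), (650, 513), (700, 514), (750, 514), (800, 514), (850, 515)]
-300 [(400, 32), (450, 34), (500, 34), (550, 35), (600, 8), (650, 513), (700, 514), (750, 514), (800, 514), (850, 515)]
-225 [(400, 21), (450, 29), (500, 24), (550, 20), (600, 8), (650, 513), (700, 514), (750, 514), (800, 514), (850, 514)]
```

Call:
play_rows(offset=[[-18,-44,0],[-18,-44,0],[-18,-44,0],[-18,-44,0],[-18,-44,0],[-18,-44,0],[-18,-44,0],[-18,-44,0],[-18,-44,0],[-18,-44,0],[-18,-44,0],[-18,-44,0]], turn=[-0.11,-0.11,-0.11,-0.1,-0.1,-0.1,-0.1,-0.1,-0.1,-0.1,-0.1,-0.1])

```text
clock: 13.8
position: [249.3, -719.8, 290.6]
ee_rot: [0.77, -0.636, -0.049, -0.033]
contact_force: [0.8, -0.8, 0.8]
gripper_width: 85.5
```

```bash
python3 st.py
```

```text
13.8 [ 249.3 -719.8  290.6] q [-1.038  0.688  0.674 -0.029 -1.671  2.798] z [-0.033  0.113 -0.993] yaw -79.1 F [ 0.8 -0.8  0.8] w 85.5
```

Call:
play_rows(offset=[[15,-26,0],[15,-26,0],[15,-26,0],[15,-26,0],[15,-26,0],[15,-26,0]], turn=[0.12,0.12,0,0,0,0])

```text
clock: 14.4
position: [311.3, -833.5, 245.1]
ee_rot: [0.836, -0.546, -0.052, -0.019]
contact_force: [-1.0, 0.0, 2.1]
gripper_width: 85.4
```

```bash
python3 st.py
```

```text
14.4 [ 311.3 -833.5  245.1] q [-1.029  1.106  1.407  0.012 -1.982  3.018] z [-0.066  0.088 -0.994] yaw -66.4 F [-1.   0.   2.1] w 85.4
```

Call:
play_rows(offset=[[18,-31,20],[18,-31,20],[18,-31,20],[18,-31,20]], turn=[0,0,0,0])

```text
clock: 14.8
position: [339.3, -843.1, 277.2]
ee_rot: [0.837, -0.546, -0.007, 0.017]
contact_force: [0.5, 0.1, 0.1]
gripper_width: 85.3
```

```bash
python3 st.py
```

```text
14.8 [ 339.3 -843.1  277.2] q [-0.999  1.073  1.408  0.038 -1.905  2.997] z [-0.03  -0.02  -0.999] yaw -66.3 F [0.5 0.1 0.1] w 85.3
```

Call:
play_rows(offset=[[12,45,0],[12,45,0],[12,45,-2],[12,45,-2],[12,45,-2],[12,45,-2],[12,45,-2],[12,45,-2],[12,45,-2],[12,45,-2],[12,45,-2],[0,0,0]], turn=[-0.036,-0.036,-0.036,-0.036,-0.036,-0.036,-0.036,-0.036,-0.036,-0.036,-0.036,0], grip=1)

```text
clock: 16.0
position: [478.4, -368.3, 305.0]
ee_rot: [0.715, -0.697, 0.038, 0.019]
contact_force: [0.1, -0.4, -1.1]
gripper_width: 85.1
```

```bash
python3 st.py
python3 - <<'E'
from fit import *
i,d=eyes.get_image("wrist");w=cloud("wrist",d);save("w3.png",i)
X,Y,Z=w[...,0],w[...,1],w[...,2]
reg=(abs(Y+335)<90)&(abs(X-475)<110)
m=big(reg&(Z>60)&(Z<72));print("grip",rect(w[m][:,:2]),m.sum(),np.median(Z[m]))
m=big(reg&(Z>27)&(Z<35)&(Y>-345));print("bar",rect(w[m][:,:2]))
m=big((Z>34)&(Z<60)&(Y<-90)&(Y>-240)&(abs(X-475)<70));q=w[m]
print("leaf",m.sum(),np.linalg.lstsq(np.c_[q[:,:2]-[475,-140],np.ones(len(q))],q[:,2],rcond=None)[0],rect(q[:,:2]))
E
```

```text
16.0 [ 478.4 -368.3  305. ] q [-3.550e-01  2.720e-01 -1.000e-03  6.900e-02 -1.245e+00  1.931e+00] z [ 0.027 -0.08  -0.996] yaw -88.6 F [ 0.1 -0.4 -1.1] w 85.1
grip (array([ 479.2, -349.6]), array([49.5, 16. ]), 1.42) 786 67.3612596164104
bar (array([ 478.3, -331.5]), array([165.1,  17.3]), 0.98)
leaf 13829 [ 1.84519558e-03 -1.55199607e-03  3.99518956e+01] (array([ 477.1, -158.8]), array([137.5, 116.7]), -89.99)
```

View pics/w3.png

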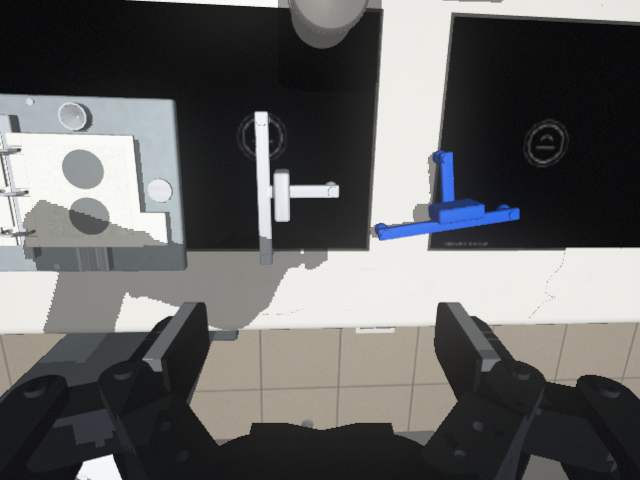

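The card lies flat on the right (40,185), the keeper grip is at (282,195), and the blue look-alike is avoided. Leaving the reach limit over-corrected the tilt to 4.6°, so I'll repeat it gently with the tool reversed.

Call:
play_rows(offset=[[-9,-22,0],[-9,-22,0],[-9,-22,0],[-9,-22,0],[-9,-22,0],[-9,-22,0],[-9,-22,0],[-9,-22,0],[-9,-22,0],[-9,-22,0],[-9,-22,0],[-9,-22,0]], turn=[-0.145,-0.145,-0.145,-0.145,-0.145,-0.145,-0.145,-0.145,-0.145,-0.145,-0.145,-0.145])

```text
clock: 17.25
position: [365.1, -656.3, 342.7]
ee_rot: [0.101, 0.993, -0.044, -0.038]
contact_force: [-0.3, -0.5, -0.3]
gripper_width: 85.6
```

Call:
play_rows(offset=[[-9,-22,-2],[-9,-22,-2],[-9,-22,-2],[-9,-22,-2],[-9,-22,-2],[-9,-22,-2],[-9,-22,-2],[-9,-22,-2],[0,0,0]], turn=[-0.145,-0.145,-0.145,-0.145,-0.145,-0.145,-0.145,-0.145,0])

```text
clock: 18.15
position: [265.5, -828.5, 323.2]
ee_rot: [0.646, 0.761, -0.032, -0.051]
contact_force: [-0.6, 0.7, 0.7]
gripper_width: 85.8
```

```bash
python3 st.py
```

```text
18.15 [ 265.5 -828.5  323.2] q [-1.044  1.029  1.396  0.105 -2.011 -0.322] z [-0.119  0.017 -0.993] yaw 99.2 F [-0.6  0.7  0.7] w 85.8
```

Call:
play_rows(offset=[[10,-17,0],[10,-17,5],[0,0,0],[0,0,0]], turn=[0,0,0,0])

```text
clock: 18.55
position: [277.2, -837.0, 320.2]
ee_rot: [0.643, 0.764, -0.041, -0.037]
contact_force: [-0.8, -0.3, 0.4]
gripper_width: 85.4
```

```bash
python3 st.py
```

```text
18.55 [ 277.2 -837.   320.2] q [-1.035  1.038  1.408  0.112 -1.98  -0.322] z [-0.109 -0.016 -0.994] yaw 99.8 F [-0.8 -0.3  0.4] w 85.4
```

Call:
play_rows(offset=[[5,15,0],[12,30,0],[17,40,-5],[17,40,-5],[17,40,-5],[17,40,-5],[17,40,-5],[17,40,-5],[17,40,-5],[17,40,-5],[17,40,-5],[17,40,-5]], turn=[0,0,-0.015,-0.015,-0.015,-0.015,-0.015,-0.015,-0.015,-0.015,-0.015,-0.015])

```text
clock: 19.75
position: [481.8, -380.2, 293.2]
ee_rot: [0.697, 0.716, -0.039, -0.008]
contact_force: [0.8, 0.2, -0.1]
gripper_width: 85.5
```

Call:
play_rows(offset=[[10,25,-10],[2,5,-10],[0,0,0]], turn=[0,0,0])

```text
clock: 20.05
position: [500.5, -343.3, 280.9]
ee_rot: [0.692, 0.721, -0.035, 0.001]
contact_force: [-0.6, -0.3, 0.1]
gripper_width: 85.8
```

```bash
python3 st.py
python3 - <<'E'
from fit import *
i,d=eyes.get_image("wrist");w=cloud("wrist",d);save("w4.png",i)
X,Y,Z=w[...,0],w[...,1],w[...,2]
reg=(abs(Y+335)<90)&(abs(X-475)<110)
m=big(reg&(Z>60)&(Z<72));print("grip",rect(w[m][:,:2]),m.sum(),np.median(Z[m]))
m=big(reg&(Z>27)&(Z<35)&(Y>-345));print("bar",rect(w[m][:,:2]))
E
```

```text
20.05 [ 500.5 -343.3  280.9] q [-0.303  0.331  0.026  0.066 -1.296 -1.246] z [-0.048 -0.051 -0.998] yaw 92.4 F [-0.6 -0.3  0.1] w 85.8
grip (array([ 479.4, -347.9]), array([49.8, 15.9]), 2.3) 908 67.44217688241159
bar (array([ 479.7, -330.7]), array([165.6,  19. ]), 1.0)
```

Call:
play_rows(offset=[[-25,8,0],[-25,8,0],[-25,8,0],[-25,8,0],[-25,8,0],[-25,8,0],[-25,8,0],[-25,8,0],[-25,8,0],[0,0,0]], turn=[0.13,0.13,0.13,0.13,0.13,0.13,0.13,0.13,0.13,0])

```text
clock: 21.1
position: [269.3, -281.7, 293.9]
ee_rot: [0.161, 0.986, -0.028, 0.034]
contact_force: [-0.6, -0.7, 0.3]
gripper_width: 85.3
```

```bash
python3 st.py
```

```text
21.1 [ 269.3 -281.7  293.9] q [-0.35  -0.133 -0.463  0.046 -1.163  0.009] z [ 0.058 -0.066 -0.996] yaw 161.5 F [-0.6 -0.7  0.3] w 85.3
```

Call:
play_rows(offset=[[-25,9,0],[-25,9,0],[-25,9,0],[-25,9,0],[0,0,0]], turn=[0,0,0,0,0])

```text
clock: 21.6
position: [167.8, -249.4, 300.3]
ee_rot: [0.168, 0.985, -0.031, 0.04]
contact_force: [0.0, -0.1, -0.6]
gripper_width: 85.2
```

```bash
python3 st.py
```

```text
21.6 [ 167.8 -249.4  300.3] q [-0.365 -0.347 -0.593  0.048 -1.234  0.014] z [ 0.069 -0.075 -0.995] yaw 160.8 F [ 0.  -0.1 -0.6] w 85.2
```

Call:
play_rows(offset=[[10,-40,0],[10,-42,0],[10,-42,0],[10,-42,0],[10,-42,0],[10,-42,0],[10,-42,0],[10,-42,0],[10,-42,0],[10,-42,0],[10,-42,0],[10,-42,0]], turn=[0.145,0.145,0.145,0.145,0.145,0.145,0.145,0.145,0.145,0.145,0.145,0.145])

```text
clock: 22.8
position: [283.6, -750.2, 306.6]
ee_rot: [-0.617, 0.785, 0.003, 0.057]
contact_force: [1.0, -0.9, 0.6]
gripper_width: 85.2
```

Call:
play_rows(offset=[[10,-20,0],[0,0,0]], turn=[0.1,0])

```text
clock: 23.0
position: [292.8, -778.1, 295.6]
ee_rot: [-0.655, 0.753, 0.009, 0.058]
contact_force: [-0.8, 0.8, -1.7]
gripper_width: 85.0
```

```bash
python3 st.py
```

```text
23.0 [ 292.8 -778.1  295.6] q [-1.058  0.824  0.977 -0.111 -1.764  2.472] z [ 0.075  0.089 -0.993] yaw -97.8 F [-0.8  0.8 -1.7] w 85.0
```

Call:
play_rows(offset=[[13,-22,0],[13,-22,0],[13,-22,5],[10,-17,5],[0,0,0],[0,0,0]], turn=[0.03,0.03,0.03,0.03,0.03,0])

```text
clock: 23.6
position: [325.2, -826.3, 275.2]
ee_rot: [0.707, -0.705, -0.009, -0.052]
contact_force: [0.1, 1.2, 1.1]
gripper_width: 85.3
```

```bash
python3 st.py
```

```text
23.6 [ 325.2 -826.3  275.2] q [-1.048  1.05   1.4   -0.104 -1.965  2.584] z [ 0.06   0.087 -0.994] yaw -89.7 F [0.1 1.2 1.1] w 85.3
```

Call:
play_rows(offset=[[10,-17,5],[8,-14,5],[0,0,0]], turn=[0,0,0])

```text
clock: 23.9
position: [334.0, -831.2, 281.1]
ee_rot: [0.706, -0.706, 0.006, -0.045]
contact_force: [-0.4, 0.2, 0.5]
gripper_width: 85.7
```

```bash
python3 st.py
```

```text
23.9 [ 334.  -831.2  281.1] q [-1.041  1.046  1.406 -0.097 -1.94   2.577] z [ 0.073  0.055 -0.996] yaw -89.9 F [-0.4  0.2  0.5] w 85.7
```

Call:
play_rows(offset=[[5,15,0],[10,30,0],[13,40,0],[13,40,0],[0,0,0]], turn=[0,0,0,0,0])

```text
clock: 24.4
position: [373.2, -701.0, 276.1]
ee_rot: [-0.705, 0.708, -0.005, 0.046]
contact_force: [0.5, -0.6, -0.0]
gripper_width: 85.4
```

```bash
python3 st.py
```

```text
24.4 [ 373.2 -701.   276.1] q [-0.915  0.696  0.679 -0.092 -1.556  2.483] z [ 0.072  0.057 -0.996] yaw -90.1 F [ 0.5 -0.6 -0. ] w 85.4
```

Call:
play_rows(offset=[[13,43,-3],[13,43,-3],[13,43,-3],[13,43,-3],[13,43,-3],[13,43,-3],[13,43,-3],[0,0,0]], turn=[0,0,0,0,0,0,0,0])

```text
clock: 25.2
position: [465.4, -392.8, 260.6]
ee_rot: [-0.704, 0.709, -0.013, 0.046]
contact_force: [0.2, -0.5, 0.7]
gripper_width: 85.4
```

```bash
python3 st.py
```

```text
25.2 [ 465.4 -392.8  260.6] q [-0.477  0.323  0.019 -0.086 -1.214  2.068] z [ 0.084  0.047 -0.995] yaw -90.3 F [ 0.2 -0.5  0.7] w 85.4
```

Call:
play_rows(offset=[[-14,-43,2],[-14,-43,2],[-14,-43,2],[-14,-43,2],[-14,-43,2],[-14,-43,2],[-14,-43,2],[-14,-43,2],[-14,-43,2],[-14,-40,2],[0,0,0]], turn=[0,0,0,0,0,0,0,0,0,0,0])

```text
clock: 26.3
position: [319.8, -831.8, 288.1]
ee_rot: [-0.705, 0.708, -0.024, 0.045]
contact_force: [0.5, -1.2, -2.3]
gripper_width: 85.1
```

Call:
play_rows(offset=[[10,-17,5],[10,-17,5],[8,-14,5],[0,0,0]], turn=[0,0,0,0])

```text
clock: 26.7
position: [332.7, -848.9, 276.3]
ee_rot: [-0.702, 0.71, -0.03, 0.041]
contact_force: [0.0, -0.2, -0.5]
gripper_width: 85.2
```

```bash
python3 st.py
```

```text
26.7 [ 332.7 -848.9  276.3] q [-1.053  1.052  1.407 -0.1   -1.888  2.58 ] z [ 0.1    0.015 -0.995] yaw -90.6 F [ 0.  -0.2 -0.5] w 85.2
```

Call:
play_rows(offset=[[5,15,0],[10,30,0],[13,43,0],[13,43,0],[13,43,0],[13,43,0],[13,43,-5],[13,43,-5],[13,43,-5],[13,43,-5],[13,43,-5],[9,30,-5]], turn=[0,0,0,0,0,0,0,0,0,0.01,0.01,0.01])

```text
clock: 27.9
position: [478.2, -371.9, 291.9]
ee_rot: [0.714, -0.695, 0.074, -0.043]
contact_force: [0.9, 0.7, 0.3]
gripper_width: 85.5
```

Call:
play_rows(offset=[[3,15,-20],[0,0,0]], turn=[0,0])

```text
clock: 28.1
position: [483.2, -351.9, 280.5]
ee_rot: [0.716, -0.692, 0.082, -0.046]
contact_force: [0.6, -0.5, -0.1]
gripper_width: 85.4
```

```bash
python3 st.py
python3 - <<'E'
from fit import *
i,d=eyes.get_image("wrist");w=cloud("wrist",d);save("w5.png",i)
X,Y,Z=w[...,0],w[...,1],w[...,2]
reg=(abs(Y+335)<90)&(abs(X-475)<110)
m=big(reg&(Z>60)&(Z<72));print("grip",rect(w[m][:,:2]),m.sum(),np.median(Z[m]))
m=big(reg&(Z>27)&(Z<35)&(Y>-345));print("bar",rect(w[m][:,:2]))
pl=big((Z>9)&(Z<18)&(Y>-240)&(Y<80)&(abs(X-470)<130));p=w[pl];print("plate",p.min(0),p.max(0))
E
```

```text
28.1 [ 483.2 -351.9  280.5] q [-0.37   0.221 -0.105 -0.025 -1.058  1.985] z [ 0.182 -0.047 -0.982] yaw -88.3 F [ 0.6 -0.5 -0.1] w 85.4
grip (array([ 480.9, -350. ]), array([49.3, 15.5]), 1.18) 867 69.14665502011314
bar (array([ 480.5, -332.1]), array([165.6,  17.9]), 0.88)
plate [ 384.66969048 -238.3011995     9.02336281] [574.30714694 -36.3450291   17.99956792]
```

Call:
play_rows(offset=[[-1,1,-40],[-1,1,-40],[-1,1,-40],[-1,0,-40],[0,0,-25],[0,0,0]], turn=[-0.006,-0.006,0,0,0,0], grip=1)

```text
clock: 28.75
position: [488.2, -360.0, 116.1]
ee_rot: [0.71, -0.694, 0.108, -0.052]
contact_force: [-0.6, 0.4, 0.1]
gripper_width: 85.5
```

```bash
python3 st.py
```

```text
28.75 [ 488.2 -360.   116.1] q [-0.375  0.367 -0.36  -0.02  -0.605  1.982] z [ 0.224 -0.076 -0.972] yaw -89.3 F [-0.6  0.4  0.1] w 85.5
```

Call:
play_rows(offset=[[-3,3,45],[-3,3,45],[-3,3,45],[-1,1,45],[0,0,0]], turn=[0,0,0,0,0])

```text
clock: 29.25
position: [479.1, -356.2, 320.2]
ee_rot: [0.708, -0.694, 0.12, -0.053]
contact_force: [0.4, 0.0, -0.2]
gripper_width: 85.4
```

```bash
python3 st.py
```

```text
29.25 [ 479.1 -356.2  320.2] q [-0.37   0.162 -0.103 -0.003 -1.043  1.962] z [ 0.244 -0.092 -0.966] yaw -89.5 F [ 0.4  0.  -0.2] w 85.4
```

Call:
play_rows(offset=[[-7,-18,0],[-7,-18,0],[-7,-18,0],[-7,-18,0],[-7,-18,0],[-7,-18,0],[-7,-18,0],[-7,-18,0],[-7,-18,0],[-7,-18,0],[-7,-18,0],[-7,-18,0]], turn=[-0.149,-0.149,-0.149,-0.149,-0.149,-0.149,-0.149,-0.149,-0.149,-0.149,-0.149,-0.149])

```text
clock: 30.45
position: [390.2, -590.8, 379.1]
ee_rot: [0.108, 0.98, -0.157, -0.056]
contact_force: [0.9, -0.2, 0.8]
gripper_width: 85.7
```

Call:
play_rows(offset=[[-7,-18,0],[-7,-18,0],[-7,-18,0],[-7,-18,0],[-7,-18,0],[-7,-18,0],[-7,-18,0],[-7,-18,0],[-7,-18,0],[-7,-18,0],[-7,-18,0],[-7,-18,0]], turn=[-0.149,-0.149,-0.149,-0.149,-0.149,-0.149,-0.149,-0.149,-0.149,-0.149,-0.149,-0.149])

```text
clock: 31.65
position: [266.3, -755.8, 374.1]
ee_rot: [0.818, 0.551, -0.091, -0.137]
contact_force: [0.9, 0.4, 0.4]
gripper_width: 85.2
```

```bash
python3 st.py
```

```text
31.65 [ 266.3 -755.8  374.1] q [-0.969  1.012  1.408  0.227 -2.233 -0.872] z [-0.3    0.123 -0.946] yaw 67.9 F [0.9 0.4 0.4] w 85.2
```

Call:
play_rows(offset=[[12,-20,0],[20,-34,5],[20,-34,5],[20,-34,5],[20,-34,5],[0,0,0]], turn=[-0.148,-0.148,-0.148,-0.1,0,0])

```text
clock: 32.25
position: [286.9, -776.6, 323.9]
ee_rot: [0.943, 0.31, -0.064, -0.1]
contact_force: [-0.5, -1.0, -0.8]
gripper_width: 85.3
```

```bash
python3 st.py
```

```text
32.25 [ 286.9 -776.6  323.9] q [-0.997  1.038  1.408  0.087 -2.166 -1.469] z [-0.183  0.149 -0.972] yaw 36.7 F [-0.5 -1.  -0.8] w 85.3
```

Call:
play_rows(offset=[[22,-38,15],[22,-38,15],[22,-38,15],[22,-38,15],[22,-38,15],[0,0,0]], turn=[-0.1,-0.1,-0.1,0,0,0])

```text
clock: 32.85
position: [325.9, -800.4, 314.2]
ee_rot: [0.984, 0.17, -0.045, -0.035]
contact_force: [-1.0, -0.5, -0.1]
gripper_width: 85.5
```

```bash
python3 st.py
```

```text
32.85 [ 325.9 -800.4  314.2] q [-0.98   1.037  1.408  0.06  -2.041 -1.796] z [-0.1    0.053 -0.994] yaw 19.8 F [-1.  -0.5 -0.1] w 85.5
```

Call:
play_rows(offset=[[10,-17,5],[22,-38,15],[22,-38,15],[22,-38,15],[22,-38,12],[0,0,0]], turn=[-0.145,-0.145,-0.145,-0.05,0,0])

```text
clock: 33.45
position: [361.4, -826.0, 300.6]
ee_rot: [0.997, -0.075, -0.015, 0.019]
contact_force: [0.4, 0.1, 0.4]
gripper_width: 85.4
```

```bash
python3 st.py
```

```text
33.45 [ 361.4 -826.   300.6] q [-0.964  1.049  1.407  0.051 -1.919 -2.309] z [-0.034 -0.035 -0.999] yaw -8.6 F [0.4 0.1 0.4] w 85.4
```

Call:
play_rows(offset=[[4,15,0],[8,25,0],[8,35,0],[10,40,0],[10,40,0],[0,0,0],[10,40,-5],[10,40,-5],[10,45,-5],[10,45,-5],[10,45,-5],[10,45,-5]], turn=[0.14,0.14,0.14,0.14,0.14,0.14,0.14,0.14,0.14,0.14,0.14,0.14])

```text
clock: 34.65
position: [460.2, -404.0, 270.8]
ee_rot: [0.694, 0.719, 0.003, 0.031]
contact_force: [1.2, 0.4, 1.0]
gripper_width: 85.6
```

Call:
play_rows(offset=[[8,30,-20],[0,0,0]], turn=[0.05,0])

```text
clock: 34.85
position: [469.6, -368.9, 254.0]
ee_rot: [0.671, 0.74, 0.005, 0.033]
contact_force: [0.7, -0.2, 0.6]
gripper_width: 85.4
```

```bash
python3 st.py
python3 - <<'E'
from fit import *
i,d=eyes.get_image("wrist");w=cloud("wrist",d);save("w6.png",i)
X,Y,Z=w[...,0],w[...,1],w[...,2]
reg=(abs(Y+335)<90)&(abs(X-475)<110)
m=big(reg&(Z>60)&(Z<72));print("grip",rect(w[m][:,:2]),m.sum(),np.median(Z[m]))
m=big(reg&(Z>27)&(Z<35)&(Y>-345));print("bar",rect(w[m][:,:2]))
pl=big((Z>9)&(Z<18)&(Y>-240)&(Y<80)&(abs(X-470)<130));p=w[pl];print("plate",p.min(0),p.max(0))
E
```

```text
34.85 [ 469.6 -368.9  254. ] q [-0.388  0.289 -0.083  0.015 -1.134 -1.091] z [ 0.055 -0.037 -0.998] yaw 95.5 F [ 0.7 -0.2  0.6] w 85.4
grip (array([ 480.6, -349.9]), array([50.4, 16.1]), 0.91) 1023 68.79987259095384
bar (array([ 480.3, -331. ]), array([165.8,  16.1]), 0.9)
plate [ 384.05809012 -238.20062846    9.0350564 ] [574.13667717 -86.84670719  17.99951336]
```

Call:
play_rows(offset=[[2,6,-38],[2,6,-38],[1,5,-38],[1,3,-35],[1,2,-25],[0,0,0]], turn=[-0.03,-0.03,-0.02,0,0,0])

```text
clock: 35.5
position: [483.8, -358.1, 89.5]
ee_rot: [0.702, 0.71, 0.005, 0.048]
contact_force: [-0.8, 0.4, 0.0]
gripper_width: 85.6
```

```bash
python3 st.py
```

```text
35.5 [ 483.8 -358.1   89.5] q [-0.353  0.439 -0.324  0.048 -0.717 -1.241] z [ 0.075 -0.061 -0.995] yaw 90.6 F [-0.8  0.4  0. ] w 85.6
```

Call:
play_rows(offset=[[-3,5,-20],[-2,4,-18],[-1,3,-10],[0,0,0]], turn=[0.006,0,0,0])

```text
clock: 35.9
position: [483.8, -352.7, 48.1]
ee_rot: [0.7, 0.712, 0.006, 0.056]
contact_force: [-0.1, -0.6, -0.2]
gripper_width: 85.6
```

```bash
python3 st.py
```

```text
35.9 [ 483.8 -352.7   48.1] q [-0.342  0.485 -0.387  0.064 -0.594 -1.263] z [ 0.088 -0.069 -0.994] yaw 90.8 F [-0.1 -0.6 -0.2] w 85.6
```

Call:
play_rows(offset=[[-4,4,-8],[0,0,0]], turn=[0,0])

```text
clock: 36.1
position: [481.5, -350.1, 42.3]
ee_rot: [0.7, 0.712, 0.007, 0.058]
contact_force: [0.4, 0.1, 0.3]
gripper_width: 85.3
```

Call:
play_rows(offset=[[0,0,0],[0,0,0],[0,0,0],[0,0,0],[0,0,0],[0,0,0]], turn=[0,0,0,0,0,0], grip=-1)

```text
clock: 36.7
position: [483.6, -350.9, 46.0]
ee_rot: [0.699, 0.712, 0.008, 0.061]
contact_force: [-1.1, -0.2, 1.4]
gripper_width: 14.7
```

```bash
python3 st.py
```

```text
36.7 [ 483.6 -350.9   46. ] q [-0.338  0.483 -0.402  0.069 -0.57  -1.271] z [ 0.097 -0.074 -0.993] yaw 90.8 F [-1.1 -0.2  1.4] w 14.7
```

Call:
play_rows(offset=[[-1,1,25],[-1,1,30],[-1,15,15],[-2,32,0],[-2,32,0],[-2,32,0],[-2,32,0],[-1,30,0],[0,0,0]], turn=[0,0,0,-0.008,-0.008,0,0,0,0])

```text
clock: 37.6
position: [467.0, -170.0, 114.6]
ee_rot: [0.707, 0.705, 0.006, 0.057]
contact_force: [0.4, -0.6, -1.2]
gripper_width: 14.3
```

```bash
python3 st.py
python3 - <<'E'
from fit import *
i,d=eyes.get_image("wrist");w=cloud("wrist",d);np.savez("w7.npz",i=i,w=w);save("w7.png",i)
E
```

```text
37.6 [ 467.  -170.   114.6] q [ 0.023  0.246 -0.583  0.122 -0.657 -1.691] z [ 0.089 -0.072 -0.993] yaw 89.6 F [ 0.4 -0.6 -1.2] w 14.3
```

View pics/w7.png

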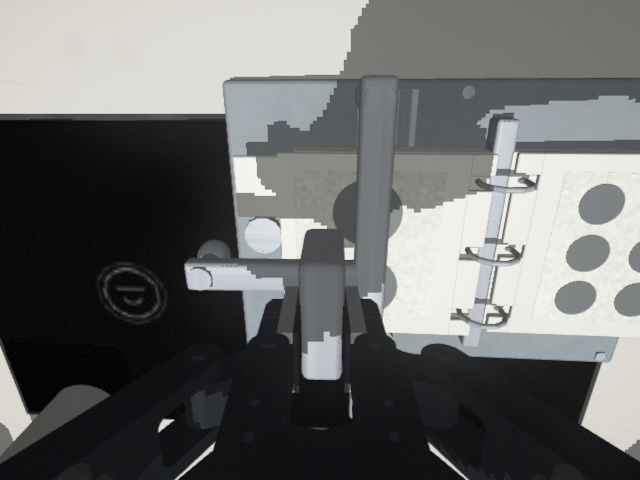

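The keeper is held: crossbar at u≈378, stem tip at (200,275), and the seats and flat turned card below it. The left card is still lying down. Measuring the offset between keeper and binder.

Run:
```python
from fit import *
z=np.load("w7.npz");w=z["w"];X,Y,Z=w[...,0],w[...,1],w[...,2]
v,u=np.mgrid[:480,:640]
bar=big((u>350)&(u<402)&(v>70)&(v<265)&(Z>85)&(Z<112));p=w[bar];print("bar",rect(p[:,:2]),p.min(0),p.max(0))
A=np.c_[p[:,:2]-p[:,:2].mean(0),np.ones(len(p))];print("bar plane",np.linalg.lstsq(A,p[:,2],rcond=None)[0])
st=big((u>180)&(u<295)&(v>250)&(v<300)&(Z>80)&(Z<115));p=w[st];print("stem",rect(p[:,:2]),p.min(0),p.max(0),np.linalg.lstsq(np.c_[p[:,:2]-p[:,:2].mean(0),np.ones(len(p))],p[:,2],rcond=None)[0])
pl=big((Z>9)&(Z<19)&(Y>-260)&(Y<80)&(abs(X-470)<130));p=w[pl];print("plate",p.min(0),p.max(0))
e=[(yy,p[abs(p[:,0]-yy)<3][:,1].min().round(1)) for yy in range(390,540,30) if (abs(p[:,0]-yy)<3).any()];print("right edge",e)
e=[(yy,p[abs(p[:,1]-yy)<3][:,0].min().round(1)) for yy in range(-220,20,40) if (abs(p[:,1]-yy)<3).any()];print("near edge",e)
```

```text
bar (array([ 418.1, -150. ]), array([76.8, 15.2]), -1.38) [ 379.76039892 -158.52436928   93.55532758] [ 456.28944297 -142.57664389  104.14957217]
bar plane [-1.23996234e-02  2.03136187e-03  1.00398797e+02]
stem (array([ 461.9, -207.9]), array([49.9, 14.7]), -89.8) [ 454.5894382  -232.85871574   80.04524095] [ 469.26820114 -182.97091592  106.17134315] [2.76321154e-01 2.42284500e-02 1.00952816e+02]
plate [ 382.4083792  -133.32737583    9.0169984 ] [420.65639543   4.2880598   18.97894179]
right edge [(390, np.float64(-133.1)), (420, np.float64(-125.0))]
near edge [(-100, np.float64(382.6)), (-60, np.float64(382.5)), (-20, np.float64(382.8))]
```

Call:
play_rows(offset=[[7,4,0],[7,4,-3],[0,1,-14],[-1,1,-14],[0,0,0]], turn=[0.005,0,0,0,0])

```text
clock: 38.15
position: [483.9, -162.6, 82.1]
ee_rot: [0.707, 0.705, 0.007, 0.058]
contact_force: [-0.6, 0.5, -1.7]
gripper_width: 14.9
```

```bash
python3 st.py
python3 - <<'E'
from fit import *
i,d=eyes.get_image("wrist");w=cloud("wrist",d);np.savez("w8.npz",i=i,w=w);save("w8.png",i)
X,Y,Z=w[...,0],w[...,1],w[...,2];v,u=np.mgrid[:480,:640]
bar=big((u>340)&(u<420)&(v>40)&(v<265)&(Z>58)&(Z<80));p=w[bar];print("bar",rect(p[:,:2]),p.min(0),p.max(0),np.median(p[:,2]))
st=big((u>150)&(u<295)&(v>230)&(v<310)&(Z>55)&(Z<85));p=w[st];print("stem",rect(p[:,:2]),p.min(0),p.max(0),np.median(p[:,2]))
for nm,m in(("plate",(Z>9)&(Z<18)),("cards",(Z>34)&(Z<44)&(Y<-90))):
    m=big(m&(Y>-260)&(abs(X-470)<110)&(Y<-70));p=w[m];print(nm,np.percentile(p,[.5,99.5],axis=0).round(1))
E
```

```text
38.15 [ 483.9 -162.6   82.1] q [ 0.038  0.315 -0.597  0.139 -0.574 -1.726] z [ 0.091 -0.072 -0.993] yaw 89.6 F [-0.6  0.5 -1.7] w 14.9
bar (array([ 435.8, -142.2]), array([77.1, 17.8]), -2.89) [ 397.40015613 -152.94274715   61.73129107] [ 473.84499621 -134.55806666   72.5695387 ] 68.64954093451458
stem (array([ 479.4, -199.2]), array([48.8, 14.7]), 89.3) [ 472.18314396 -223.6273676    55.03432229] [ 487.0020014  -174.84345341   74.63375143] 70.52541285638289
plate [[ 383.1 -232.8   13. ]
 [ 423.8  -71.    17.7]]
cards [[ 420.1 -131.8   38.1]
 [ 534.3  -90.2   41.7]]
```

View pics/w8.png

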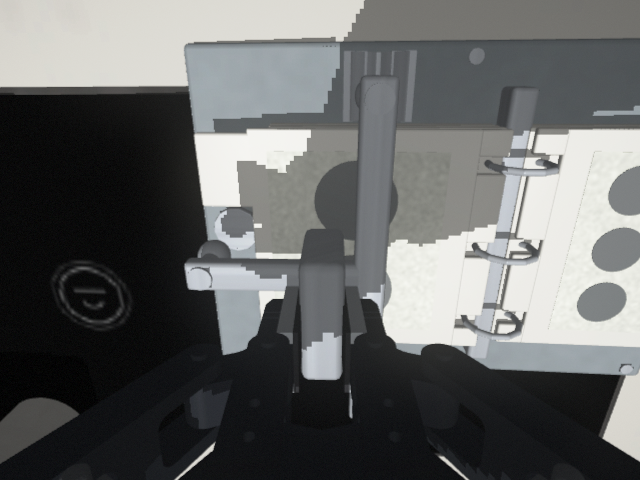

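The keeper hangs 2–3 mm off laterally and about 20 mm above its seats. I'll correct that and lower it gently.

Call:
play_rows(offset=[[-2,3,-7],[-1,1,-6],[-1,1,-4],[0,0,0]], turn=[0.01,0,0,0])

```text
clock: 38.6
position: [482.2, -158.2, 65.9]
ee_rot: [0.704, 0.708, 0.009, 0.06]
contact_force: [-0.6, -0.5, -1.0]
gripper_width: 14.8
```

```bash
python3 st.py
```

```text
38.6 [ 482.2 -158.2   65.9] q [ 0.047  0.335 -0.629  0.155 -0.518 -1.743] z [ 0.097 -0.072 -0.993] yaw 90.1 F [-0.6 -0.5 -1. ] w 14.8
```

Call:
play_rows(offset=[[-1,-1,-2],[-1,0,-2],[0,0,-1],[0,0,0]], turn=[0,0,0,0])

```text
clock: 39.0
position: [481.9, -159.3, 65.0]
ee_rot: [0.704, 0.708, 0.011, 0.062]
contact_force: [-0.5, 0.9, -1.2]
gripper_width: 15.0
```

```bash
python3 st.py
```

```text
39.0 [ 481.9 -159.3   65. ] q [ 0.045  0.335 -0.636  0.16  -0.505 -1.746] z [ 0.103 -0.072 -0.992] yaw 90.1 F [-0.5  0.9 -1.2] w 15.0
```

Call:
play_rows(offset=[[-1,0,-3],[-1,0,-3],[-1,0,-3]], turn=[0,0,0])

```text
clock: 39.3
position: [482.3, -160.1, 64.0]
ee_rot: [0.703, 0.708, 0.013, 0.067]
contact_force: [-8.7, 6.2, 25.4]
gripper_width: 14.9
```

```bash
python3 st.py
```

```text
39.3 [ 482.3 -160.1   64. ] q [ 0.044  0.333 -0.649  0.173 -0.485 -1.758] z [ 0.113 -0.075 -0.991] yaw 90.1 F [-8.7  6.2 25.4] w 14.9
```

Run:
```python
from fit import *
i,d=eyes.get_image("wrist");w=cloud("wrist",d);save("w9.png",i)
X,Y,Z=w[...,0],w[...,1],w[...,2];v,u=np.mgrid[:480,:640]
bar=big((u>340)&(u<420)&(v>40)&(v<265)&(Z>43)&(Z<65));p=w[bar];print("bar",rect(p[:,:2]),p.min(0),p.max(0),np.median(p[:,2]),np.linalg.lstsq(np.c_[p[:,:2]-p[:,:2].mean(0),np.ones(len(p))],p[:,2],rcond=None)[0])
st=big((u>150)&(u<295)&(v>220)&(v<310)&(Z>43)&(Z<65));p=w[st];print("stem",rect(p[:,:2]),p.min(0),p.max(0),np.median(p[:,2]))
for nm,m in(("plate",(Z>9)&(Z<18)),("cards",(Z>34)&(Z<44)&(Y<-90))):
    m=big(m&(Y>-260)&(abs(X-470)<110)&(Y<-70));p=w[m];print(nm,np.percentile(p,[.5,50,99.5],axis=0).round(1))
```

```text
bar (array([ 433.2, -140.7]), array([76.7, 18.4]), -0.96) [ 394.9649888  -150.51064662   43.07900156] [ 471.41255171 -131.84558856   52.65467069] 49.621368364298036 [-1.41060965e-03  1.87363808e-02  4.95585884e+01]
stem (array([ 477.3, -196.6]), array([48.5, 14.8]), 89.5) [ 469.86941798 -220.86192747   43.4655113 ] [ 484.63732509 -172.36644814   54.90666856] 51.04509043300163
plate [[ 382.2 -232.5   12.4]
 [ 398.7 -166.3   15. ]
 [ 423.5  -71.1   17.4]]
cards [[ 419.1 -130.7   37.4]
 [ 460.5 -110.8   39.3]
 [ 522.7  -90.3   40.8]]
```

View pics/w9.png

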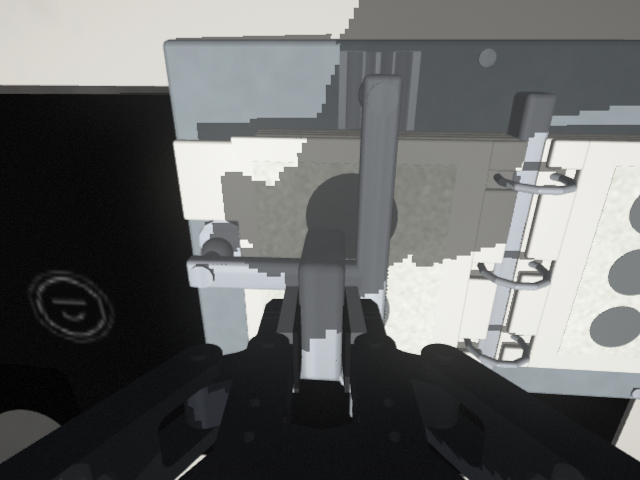

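Call:
play_rows(offset=[[0,0,-0.5],[0,0,-0.5],[0,0,-0.5]], turn=[0,0,0], grip=-0.58)

```text
clock: 39.65
position: [483.6, -160.1, 64.3]
ee_rot: [0.703, 0.708, 0.015, 0.069]
contact_force: [-0.7, -0.4, 0.8]
gripper_width: 17.9
```

Call:
play_rows(offset=[[0,0,-0.5],[0,0,-0.5],[0,0,-0.5]], turn=[0,0,0], grip=-0.45)

```text
clock: 39.95
position: [483.6, -160.2, 61.7]
ee_rot: [0.703, 0.708, 0.014, 0.068]
contact_force: [0.0, 0.1, -0.2]
gripper_width: 23.4
```

```bash
python3 st.py
```

```text
39.95 [ 483.6 -160.2   61.7] q [ 0.044  0.338 -0.652  0.178 -0.473 -1.761] z [ 0.117 -0.076 -0.99 ] yaw 90.2 F [ 0.   0.1 -0.2] w 23.4
```

Call:
play_rows(offset=[[0,0,0],[0,0,1],[0,0,2],[0,0,8],[0,0,20],[0,0,40],[0,0,45],[-20,-10,40],[-30,-30,20],[-30,-35,0],[-30,-35,0],[0,0,0]], turn=[0,0,0,0,0,0,0,0,0,0,0,0], grip=0)

```text
clock: 41.15
position: [369.1, -272.5, 251.7]
ee_rot: [0.7, 0.71, 0.016, 0.073]
contact_force: [0.4, 0.1, -0.7]
gripper_width: 42.7
```

```bash
python3 st.py
python3 - <<'E'
from fit import *
i,d=eyes.get_image("wrist");w=cloud("wrist",d);save("w10.png",i)
X,Y,Z=w[...,0],w[...,1],w[...,2]
pl=big((Z>9)&(Z<18)&(Y>-260)&(Y<80)&(abs(X-470)<130));p=w[pl];print("plate",rect(p[:,:2]),np.median(p[:,2]))
m=big((Z>78)&(Z<92)&(abs(X-475)<60)&(abs(Y+160)<40));print("grip top (84, binder 0,-85)",rect(w[m][:,:2]),np.median(Z[m]))
m=big((Z>45)&(Z<56)&(abs(X-475)<110)&(Y>-240)&(Y<-110));p=w[m];print("T",p.min(0),p.max(0),np.linalg.lstsq(np.c_[p[:,:2]-[477,-160],np.ones(len(p))],p[:,2],rcond=None)[0])
m=(abs(X-475)<50)&(Y>-40)&(Y<40)&(Z>20)&(Z<60);print("left card z",np.percentile(Z[m],[5,50,95]))
m=(abs(X-475)<50)&(Y>-130)&(Y<-100)&(Z>20)&(Z<45);print("right card z",np.percentile(Z[m],[5,50,95]))
i,d=eyes.get_image("top");w=cloud("top",d)
for q in("salt","timer_1","bowl"):
    for r in silhouettes("top",q)[:2]: print(q,round(r["score"],2),np.round(r["bbox"]))
E
```

```text
41.15 [ 369.1 -272.5  251.7] q [-0.249  0.002 -0.458  0.055 -0.97  -1.336] z [ 0.125 -0.079 -0.989] yaw 90.5 F [ 0.4  0.1 -0.7] w 42.7
plate (array([ 477.7, -107.8]), array([251.7, 189.3]), 89.91) 15.269670943238566
grip top (84, binder 0,-85) (array([ 478.6, -159.1]), array([50.5, 16.4]), -0.1) 85.15783718839032
T [ 395.85390453 -146.41474193   45.00574015] [ 561.83951387 -131.45701014   54.23596975] [7.07641843e-03 8.81829981e-02 4.85860500e+01]
left card z [33.51289029 34.70303984 35.92604389]
right card z [38.45100056 39.63033642 40.82558052]
salt 0.57 [438. 186.  26.  36.]
salt 0.24 [343. 238.  44.  13.]
timer_1 0.9 [158. 300.  30.  30.]
timer_1 0.66 [276. 252.  28.  43.]
bowl 0.68 [188. 184.  42.  38.]
```

View pics/w10.png

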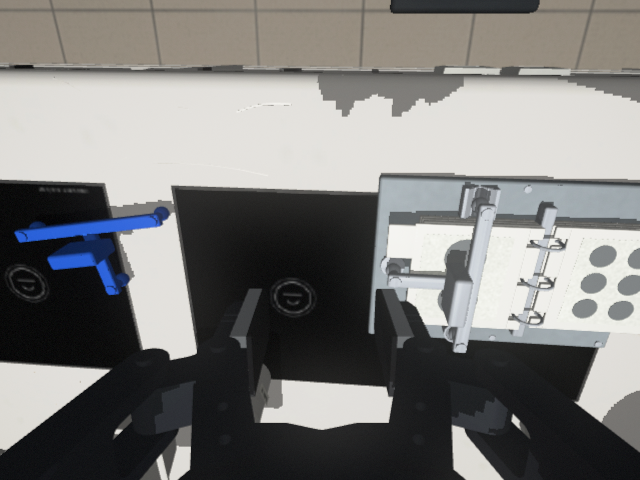

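The last view shows the keeper seated: groove foot at (480,200), flat foot at (393,268), cone foot at (460,347). The card is flat, the left card is still down, and the hand is clear. Handing in.

```bash
python3 -c "
from bench import arm
print(arm.job_done())"
```

```text
the job is handed in; nothing more can be done
None
```

The job is done and handed in at about 41 s of the 54 s allowed. The top card is turned across the rings and pressed flat on the right. The keeper stands over it with its feet in the cone, groove and flat seats.

**Last checks**
- **Keeper:** its grip top measured 85.2 mm above the worktop, which is 84 mm after a 1.3 mm camera offset, the seated height. Its yaw was within about 0.2° of the binder's, and its grip was about 1 mm along x from the seated position.
- **Turned card:** its top read 39.6 mm, about 38 mm after the same offset, so it lies flat.
- **Under card:** the left side reads about 33.4 mm, the height of the under card lying flat.
- **Bystanders:** the shaker, timer and bowl were found within about 2 pixels of where they started in the top view.
- **Hand:** it is clear of everything, and the contact force reads near zero.

**What went less well**
- **Wrist tilt:** an early turn ran joint 6 into its limit and tilted the wrist. Working most of that out at the reach limits took about 20 s. About 4° of tilt remained along the jaws when I gripped, but the keeper hung nearly level.
- **Forces:** pressing the card flat gave about 53 N in all (46 N vertical), through the fingertips rather than the gripper body. The keeper met its seats with about 28 N in all (25 N vertical), and I then opened the fingers in small steps.
- **Check that didn't fit:** a plane fit over the seated keeper's bars came out sloped. It covered only the crossbar and its sides, so I did not count it.

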